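Unhook the card box and flip its lid back so that it stays open

ROBOT

A 6-joint arm with a two-finger parallel gripper is mounted at the origin on a cart in front of the work surface, level with it; the furniture and walls round the work are solid. World frame = base frame: x ahead of the robot, y to its left, z up, the work surface at z = 0. Lengths are in m, angles in rad, forces in N, time in s.
With the tool pointing down it reaches from about 0.35 to 0.95 m from the base axis. Payload 17.4 kg.
Tool frame: the origin (TCP) lies at the very end of the fingers, on their centre line; the grasp point (between the pads) lies 19 mm behind it; z points along the fingers, y is the line along which they close (so a half turn about z gives the same grasp; the last joint's range is limited). The gripper opens to 93 mm and grips with 3 to 60 N. Pads are 15 mm wide; open, the fingers measure 128 mm over their backs; the gripper's body (75 mm by 188 mm) begins 65 mm behind the grasp point.
Start: joints at [1.077, 0.116, 1.442, -0, 1.584, -0.038], TCP at [0.297, 0.606, 0.219] pointing down, gripper open.
Joint ranges: [-2.83, 2.83], [-0.83, 2.19], [0.07, 2.5], [-1.14, 4.28], [0.01, 3], [-2.97, 2.97]. Speed limits (rad/s): [1.89, 1.89, 2.22, 3.14, 3.14, 3.14].

INTERFACE

Orientations are given as a rotation vector (axis times angle).
In Python, from rig import manip, viewer gives the robot as it stands.
- The arm moves only by the tool move_arm, never from a script. Its argument "targets" is a list of rows, each an object of numbers: "tx", "ty", "tz": the shift along the tool's x, y, z as a fraction of full scale; "ax", "ay", "az": the turn, a rotation vector about the tool's x, y, z as a fraction of full scale; "gripper": the opening, from 0 (shut) to 1 (fully open). In form: [{"tx": .., "ty": .., "tz": .., "ax": .., "ay": .., "az": .., "gripper": ..}, ...]. A call has 1 to 20 rows; each row shifts and turns the commanded pose from where the row before left it, along the tool's axes as they then stand; what a row does not reach is not made up. Full scale, the value 1, is 4 cm for a shift and 10 degrees for a turn. A row lasts 1/8 s, in which the tool goes at most 62.5 mm and 10.7 degrees, less where a joint would pass 70% of its speed; a pose out of reach is approached as far as the arm can. A call with a number of a shift or a turn outside -1 to 1 is refused whole. A call with a gripper value outside its range is refused whole. The fingers move at their own pace and stop on an object; "squeeze" is the grip in N (left out, the last holds). Time passes only in rows, so rows that do not move let the fingers close. It gives the time, the measured TCP pose, the force, the opening and the grip force at its end, in the units of the state.
- manip.state(): the state, without advancing time (a new reading comes with each control period).
- viewer.capture(name): name is "side" or "top"; returns the picture (384x512x3 uint8, red, green, blue); there is no depth.
- viewer.camera_info(name): a dict with "mtx" (3x3 intrinsics, pixels), "view" (4x4, takes a point from world to camera coordinates). Camera axes: x right, y down, z forward; pixel columns grow to the right and rows downward; lengths in m; the calibration is good to about 2 mm. A picture is of the moment at which its call begins. camera_info takes no time and is no camera call.
- manip.sign_off(): hands the job in; it is judged then, once.
The state is a dict: "clock": time; "q": joint angles; "qvel": joint speeds; "tau": joint torques, N m; "tcp_pos": TCP position; "orientation": TCP orientation; "contact_force": force on the tool from outside, world axes, zero at the start; "torque": the same for the moment, N m; "opening": opening from 0.0 (shut) to 1.0 (fully open); "finger_force": force on a finger pad.
Only numpy, scipy, OpenCV 4.12 (cv2) and the standard library are available. Lean on these libraries where they do the work, as an engineer would, in place of code of your own. Each camera call takes 0.05 s, during which the arm holds its last target. There are 200 camera calls.

TASK

Open the card box that has the brass hook on its front: push the hook sideways off its stud until it is well clear, then tip the lid up by the brass lip and over backwards until it leans back against its stop and stays open by itself. Nothing is to be picked up: leave the box standing where it is, flat on the table, and do not disturb the other things.

Things in the scene. Friction and masses are not known exactly. Their poses are not given: they have to be found in the camera images.
- card_box: Dark brown wooden card box with a hinged lid, the one with the brass hook and brass finger lift on its front; 169 (its x) x 164 (its y) x 115 mm high when closed. Loose, 1.3 to 2.3 kg, of which the lid is 0.2 kg. Origin: centre of its underside; z up. Its front face lies at x = -84 mm of its frame, the hinge at the back, x = +88 mm, z = 89 mm, parallel to its y. The lid is the part above z = 89 mm.
- card_box_lid (a joint): Lid angle about the hinge: 0 = shut, grows as the front edge swings up and back, 1.85 = against the stop, leaning back. It balances near 1.4 to 1.5; below that it falls shut, beyond it gravity takes it to the stop and holds it. The hinge turns easily (little friction); lifting at the lip takes about 1.5 N. Cannot open more than about 0.02 while hooked.
- lift_lip (a point): Middle of the underside of the outer edge of the brass finger lift: a level lip 40 mm wide (along the box's y), about 4 mm thick, that stands out 25 mm from the middle of the lid's front, with free space below it down to the table. In the box's frame at [-108, 0, 98] mm when shut; its frame turns with the lid (axes as the box's when shut), so it runs on an arc of radius 196 mm about the hinge.
- lid_hinge (a point): Middle of the hinge line, in the box's frame at [88, 0, 89] mm. Turns with the lid (axes as the box's when shut); the hinge runs along its y.
- hook (a joint): Angle of the brass swing hook on the front: 0 = hanging straight down with its toe under the stud on the box (hooked); grows as its lower end swings towards the box's +y, away from the stud and from the finger lift; stop at 1.1. From about 0.35 the toe is clear of the stud. Stiff: stays where it is left; takes about 0.5 N at the knob.
- hook_knob (a point): Middle of the small round brass knob at the hook's lower end, 13 mm across, standing out 6 to 27 mm from the box's front face (this point 20 mm out). The hook is 9 mm wide and pivots about an axis along the box's x on the lid at [-88, 65, 98] mm of the box's frame; the knob hangs 34 mm below the pivot, so 64 mm above the table when hooked. The stud it hooks under stands 10 mm out of the front at y = 54, z = 74 mm.
- plain_box: plain closed wooden box of the same kind, 169 (x) x 164 (y) x 112 high, with only a card holder on its front, no hook and no finger lift; its lid does not open. Bystander. Origin: centre of its underside; sizes in mm.
- pepper_mill: turned wooden pepper mill, 55 across, 162 high. Bystander. Origin: centre of its underside; sizes in mm.
- candle_tin: candle in a sage-green tin, 63 across, 43 high. Bystander. Origin: centre of its underside; sizes in mm.
- shop_bell: brass hand bell standing on its rim, 62 across, 100 high. Bystander. Origin: centre of its underside; sizes in mm.
- price_card: upright paper card in a wooden foot, 24 x 75 x 106 high. Bystander. Origin: centre of its underside; sizes in mm.
- soap_bar_1: pink bar of soap in a paper band, 51 x 75 x 25 high. Bystander. Origin: centre of its underside; sizes in mm.
- soap_bar_2: pale green bar of soap in a paper band, 51 x 75 x 25 high. Bystander. Origin: centre of its underside; sizes in mm.
- matchbox_a: red box of matches lying flat, 36 x 54 x 14 high. Bystander. Origin: centre of its underside; sizes in mm.
- matchbox_b: dark green box of matches lying flat, 36 x 54 x 14 high. Bystander. Origin: centre of its underside; sizes in mm.

How it is judged:
By the outcome, as a careful person would: the job done as asked, in the order asked, and still so for the second after the job is handed in, with the robot touching nothing.
It also fails if it takes over 45 s, if anything falls off the work surface, if the arm or the gripper's body presses on something with over 40 N, if the wrist force passes 120 N, or if a joint passes its speed limit or range.

## Working session

There is one attempt and no reset: what is moved stays moved. The work goes in short steps, Python scripts to look and compute and a tool call to move; the robot and the scene stay as the last step left them, time stands still between calls to the robot, and variables do not carry over. Pictures are saved under pics/ and viewed, at most 10 in all, crops included, and the job is handed in when it is done.

Besides the shell and the picture viewer there is one more tool, called after "Request:" as name(argument=value, ...) on one line, values as JSON. move_arm: Moves the arm, as the interface text tells. Its arguments: {"type":"object","properties":{"targets":{"type":"array"},"squeeze":{"type":"number"}},"required":["targets"]}

```bash
mkdir -p pics; python3 - <<'E'
from rig import manip, viewer
import cv2, numpy as np
for n in ("side","top"):
    im=viewer.capture(n); cv2.imwrite(f"pics/{n}0.png",im[:,:,::-1])
    i=viewer.camera_info(n); print(n,np.round(i["mtx"],1).tolist(),np.round(i["view"],4).tolist())
s=manip.state(); print(s["clock"],s["tcp_pos"],s["orientation"],s["contact_force"])
E
```

```text
side [[430.7, 0.0, 255.7], [0.0, 430.7, 187.6], [0.0, 0.0, 1.0]] [[0.9686, -0.2482, 0.0137, -0.4756], [-0.1474, -0.6179, -0.7723, 0.2849], [0.2002, 0.746, -0.6351, 0.9073], [0.0, 0.0, 0.0, 1.0]]
top [[440.9, 0.0, 256.3], [0.0, 440.9, 192.4], [0.0, 0.0, 1.0]] [[-0.0042, -0.9999, -0.0107, 0.2633], [-0.9905, 0.0057, -0.1376, 0.5887], [0.1377, 0.01, -0.9904, 1.0412], [0.0, 0.0, 0.0, 1.0]]
0.1 [0.29703134 0.60593942 0.21802415] [-7.09686288e-01 -3.06011358e+00  1.48414069e-03] [1.0208807  0.05884231 0.60275446]
```

View pics/side0.png

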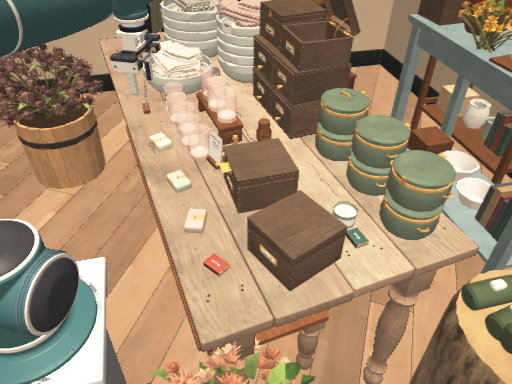

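View pics/top0.png

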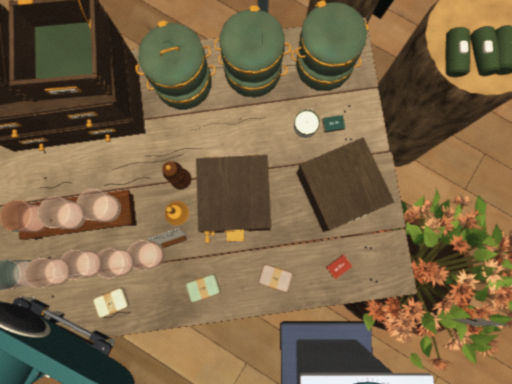

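Side view: the card box is at about (260,172) with brass on its left front. Top view: lid at (197–270,155–230), lip at (235,236), hook at (208,237), bell (177,212), price card (170,238).

```bash
cat > h.py <<'E'
from rig import manip, viewer
import cv2, numpy as np
def ray(n,px):
    i=viewer.camera_info(n); V=np.array(i["view"]); K=np.array(i["mtx"])
    d=V[:3,:3].T@np.linalg.solve(K,[px[0],px[1],1.]); return -V[:3,:3].T@V[:3,3], d
def onz(n,px,z):
    o,d=ray(n,px); return o+d*(z-o[2])/d[2]
def proj(n,p):
    i=viewer.camera_info(n); V=np.array(i["view"]); c=V[:3,:3]@p+V[:3,3]; u=np.array(i["mtx"])@c; return u[:2]/u[2]
E
python3 - <<'E'
from h import *
im=cv2.imread("pics/top0.png"); sd=cv2.imread("pics/side0.png")
a=cv2.resize(im[140:260,140:290],None,fx=4,fy=4,interpolation=cv2.INTER_CUBIC)
b=cv2.resize(sd[110:220,190:310],None,fx=4,fy=4,interpolation=cv2.INTER_CUBIC)
c=np.zeros((480,1080,3),np.uint8); c[:480,:600]=a; c[:440,600:]=b
cv2.imwrite("pics/z.png",cv2.resize(c,None,fx=.74,fy=.74,interpolation=cv2.INTER_AREA))
hsv=cv2.cvtColor(im,cv2.COLOR_BGR2HSV)
# lid dark-brown contour
m=((hsv[...,2]<105)).astype(np.uint8); m[:, :188]=0; m[:,282:]=0; m[:148]=0; m[232:]=0
m=cv2.morphologyEx(m,cv2.MORPH_OPEN,np.ones((5,5)))
cs,_=cv2.findContours(m,0,2); k=max(cs,key=cv2.contourArea)
q=cv2.approxPolyDP(k,8,True)[:,0]; print(q.tolist(), cv2.minAreaRect(k))
for p in q: print(np.round(onz("top",p,.115),3))
y=((hsv[...,0]>14)&(hsv[...,0]<30)&(hsv[...,1]>150)&(hsv[...,2]>120)).astype(np.uint8)
n,_,st,ce=cv2.connectedComponentsWithStats(y)
for i in range(1,n):
    if st[i,4]>8 and 140<ce[i][0]<290 and 150<ce[i][1]<260: print(st[i],ce[i],np.round(onz("top",ce[i],.1),3),np.round(onz("top",ce[i],.064),3))
E
```

```text
[[266, 156], [197, 159], [199, 231], [270, 229]] ((233.2799835205078, 193.53997802734375), (74.56123352050781, 72.23628234863281), 88.66777801513672)
[0.665 0.237 0.115]
[0.659 0.397 0.115]
[0.492 0.39  0.115]
[0.496 0.229 0.115]
[165 164   6   7  29] [167.62068966 167.06896552] [0.643 0.468 0.1  ] [0.65  0.475 0.064]
[165 201  24  24 448] [176.51785714 212.68303571] [0.536 0.445 0.1  ] [0.539 0.451 0.064]
[225 229  19  12 198] [234.86363636 234.68686869] [0.484 0.309 0.1  ] [0.486 0.311 0.064]
[204 231  11  12  70] [207.98571429 235.47142857] [0.483 0.371 0.1  ] [0.484 0.375 0.064]
```

View pics/z.png

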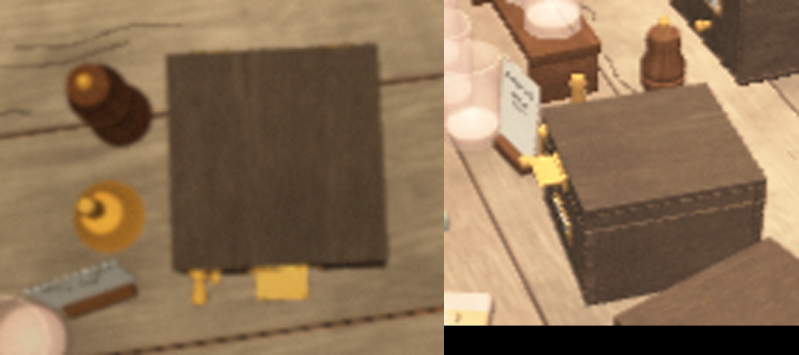

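Request:
move_arm(targets=[{"az": 0.9,"gripper": 0},{"az": 0.9,"gripper": 0},{"az": 0.9,"gripper": 0},{"az": 0.9,"gripper": 0},{"az": 0.9,"gripper": 0},{"az": 0.9,"gripper": 0},{"az": 0.77,"gripper": 0},{"tx": -0.66,"ty": 0.38,"gripper": 0},{"tx": -0.66,"ty": 0.38,"gripper": 0},{"tx": -0.66,"ty": 0.38,"gripper": 0},{"tx": -0.66,"ty": 0.38,"gripper": 0},{"tx": -0.66,"ty": 0.38,"gripper": 0},{"tx": -0.66,"ty": 0.38,"gripper": 0},{"tx": -0.66,"ty": 0.38,"gripper": 0},{"tx": -0.66,"ty": 0.38,"gripper": 0},{"tx": -0.66,"ty": 0.38,"gripper": 0},{"tx": -0.66,"ty": 0.38,"gripper": 0},{"gripper": 0}])

```text
validation failed for argument at $.ta...
```

Request:
move_arm(targets=[{"tx": 0,"ty": 0,"tz": 0,"ax": 0,"ay": 0,"az": 0.9,"gripper": 0},{"tx": 0,"ty": 0,"tz": 0,"ax": 0,"ay": 0,"az": 0.9,"gripper": 0},{"tx": 0,"ty": 0,"tz": 0,"ax": 0,"ay": 0,"az": 0.9,"gripper": 0},{"tx": 0,"ty": 0,"tz": 0,"ax": 0,"ay": 0,"az": 0.9,"gripper": 0},{"tx": 0,"ty": 0,"tz": 0,"ax": 0,"ay": 0,"az": 0.9,"gripper": 0},{"tx": 0,"ty": 0,"tz": 0,"ax": 0,"ay": 0,"az": 0.9,"gripper": 0},{"tx": 0,"ty": 0,"tz": 0,"ax": 0,"ay": 0,"az": 0.77,"gripper": 0},{"tx": -0.66,"ty": 0.38,"tz": 0,"ax": 0,"ay": 0,"az": 0,"gripper": 0},{"tx": -0.66,"ty": 0.38,"tz": 0,"ax": 0,"ay": 0,"az": 0,"gripper": 0},{"tx": -0.66,"ty": 0.38,"tz": 0,"ax": 0,"ay": 0,"az": 0,"gripper": 0},{"tx": -0.66,"ty": 0.38,"tz": 0,"ax": 0,"ay": 0,"az": 0,"gripper": 0},{"tx": -0.66,"ty": 0.38,"tz": 0,"ax": 0,"ay": 0,"az": 0,"gripper": 0},{"tx": -0.66,"ty": 0.38,"tz": 0,"ax": 0,"ay": 0,"az": 0,"gripper": 0},{"tx": -0.66,"ty": 0.38,"tz": 0,"ax": 0,"ay": 0,"az": 0,"gripper": 0},{"tx": -0.66,"ty": 0.38,"tz": 0,"ax": 0,"ay": 0,"az": 0,"gripper": 0},{"tx": -0.66,"ty": 0.38,"tz": 0,"ax": 0,"ay": 0,"az": 0,"gripper": 0},{"tx": -0.66,"ty": 0.38,"tz": 0,"ax": 0,"ay": 0,"az": 0,"gripper": 0},{"tx": 0,"ty": 0,"tz": 0,"ax": 0,"ay": 0,"az": 0,"gripper": 0}])

```text
clock: 2.35
tcp_pos: [0.4598, 0.3468, 0.2184]
orientation: [2.181, 2.261, -0.001]
contact_force: [-0.2, 1.4, -0.3]
opening: 0.004
finger_force: 0.0
```

Request:
move_arm(targets=[{"tx": 0,"ty": 0,"tz": 0.8,"ax": 0,"ay": 0,"az": 0,"gripper": 0},{"tx": 0,"ty": 0,"tz": 0.8,"ax": 0,"ay": 0,"az": 0,"gripper": 0},{"tx": 0,"ty": 0,"tz": 0.8,"ax": 0,"ay": 0,"az": 0,"gripper": 0},{"tx": 0,"ty": 0,"tz": 0,"ax": 0,"ay": 0,"az": 0,"gripper": 0}])

```text
clock: 2.85
tcp_pos: [0.4577, 0.348, 0.1204]
orientation: [-2.177, -2.263, 0.006]
contact_force: [0.3, 0.8, 0.8]
opening: 0.002
finger_force: 0.0
```

```bash
python3 - <<'E'
from h import *
print(manip.state()["tcp_pos"],proj("side",manip.state()["tcp_pos"]))
c=np.zeros((480,800,3),np.uint8)
for k,(n,x,y) in enumerate((("top",160,160),("side",190,100))):
    im=viewer.capture(n)[:,:,::-1]; c[:,400*k:400*k+400]=cv2.resize(im[y:y+120,x:x+100],None,fx=4,fy=4,interpolation=cv2.INTER_CUBIC)
cv2.imwrite("pics/a.png",c)
E
```

```text
[0.45771717 0.34801949 0.12037559] [213.14481386 154.64243398]
```

View pics/a.png

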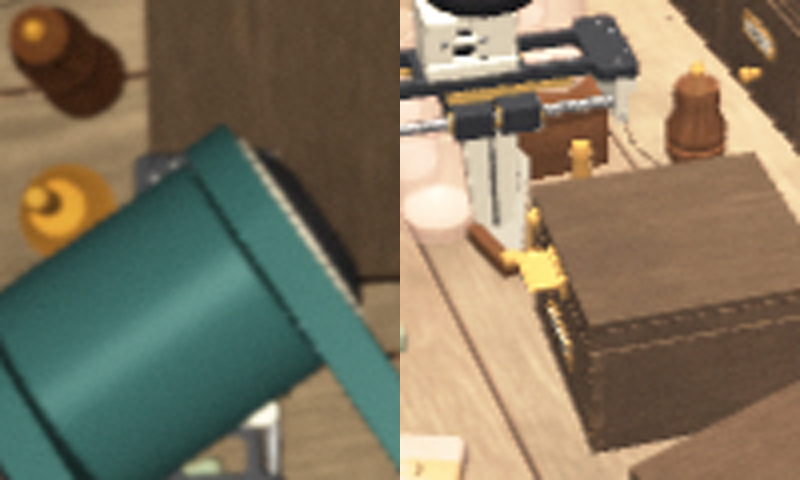

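Fingers (side crop ~(510,230)) stand in front of the box between lip and hook. Going down and pushing.

Request:
move_arm(targets=[{"tx": 0,"ty": 0.05,"tz": 0.6,"ax": 0,"ay": 0,"az": 0,"gripper": 0},{"tx": 0,"ty": 0,"tz": 0.6,"ax": 0,"ay": 0,"az": 0,"gripper": 0},{"tx": 0,"ty": 0,"tz": 0.55,"ax": 0,"ay": 0,"az": 0,"gripper": 0},{"tx": 0,"ty": 0,"tz": 0,"ax": 0,"ay": 0,"az": 0,"gripper": 0}])

```text
clock: 3.45
tcp_pos: [0.4609, 0.3483, 0.0529]
orientation: [-2.178, -2.263, 0.001]
contact_force: [-0.2, -0.6, -0.5]
opening: 0.003
finger_force: 0.0
```

Request:
move_arm(targets=[{"tx": 0.15,"ty": 0,"tz": 0,"ax": 0,"ay": 0,"az": 0,"gripper": 0},{"tx": 0.15,"ty": 0,"tz": 0,"ax": 0,"ay": 0,"az": 0,"gripper": 0},{"tx": 0.1,"ty": 0,"tz": 0,"ax": 0,"ay": 0,"az": 0,"gripper": 0},{"tx": 0.1,"ty": 0,"tz": 0,"ax": 0,"ay": 0,"az": 0,"gripper": 0},{"tx": 0.1,"ty": 0,"tz": 0,"ax": 0,"ay": 0,"az": 0,"gripper": 0}])

```text
clock: 4.08
tcp_pos: [0.4602, 0.3724, 0.0527]
orientation: [2.179, 2.263, -0.0]
contact_force: [-0.3, -0.7, 0.0]
opening: 0.005
finger_force: 0.4
```

Request:
move_arm(targets=[{"tx": 0.1,"ty": 0,"tz": 0,"ax": 0,"ay": 0,"az": 0,"gripper": 0},{"tx": 0.1,"ty": 0,"tz": 0,"ax": 0,"ay": 0,"az": 0,"gripper": 0},{"tx": 0.1,"ty": 0,"tz": 0,"ax": 0,"ay": 0,"az": 0,"gripper": 0},{"tx": 0,"ty": 0,"tz": 0,"ax": 0,"ay": 0,"az": 0,"gripper": 0}])

```text
clock: 4.58
tcp_pos: [0.4597, 0.3844, 0.0526]
orientation: [-2.178, -2.264, -0.0]
contact_force: [-0.1, 0.4, -1.1]
opening: 0.004
finger_force: 0.0
```

Request:
move_arm(targets=[{"tx": -0.15,"ty": -0.2,"tz": 0,"ax": 0,"ay": 0,"az": 0,"gripper": 0},{"tx": 0,"ty": -0.8,"tz": 0,"ax": 0,"ay": 0,"az": 0,"gripper": 0},{"tx": 0,"ty": -0.9,"tz": 0,"ax": 0,"ay": 0,"az": 0,"gripper": 0},{"tx": -0.5,"ty": -0.9,"tz": -0.5,"ax": 0,"ay": 0,"az": 0,"gripper": 0},{"tx": -0.8,"ty": -0.5,"tz": -0.8,"ax": 0,"ay": 0,"az": 0,"gripper": 0},{"tx": 0,"ty": 0,"tz": -0.8,"ax": 0,"ay": 0,"az": -0.9,"gripper": 0},{"tx": 0,"ty": 0,"tz": 0,"ax": 0,"ay": 0,"az": -0.9,"gripper": 0},{"tx": 0,"ty": 0,"tz": 0,"ax": 0,"ay": 0,"az": -0.9,"gripper": 0},{"tx": 0,"ty": 0,"tz": 0,"ax": 0,"ay": 0,"az": -0.9,"gripper": 0},{"tx": 0,"ty": 0,"tz": 0,"ax": 0,"ay": 0,"az": -0.9,"gripper": 0},{"tx": 0,"ty": 0,"tz": 0,"ax": 0,"ay": 0,"az": -0.9,"gripper": 0},{"tx": 0,"ty": 0,"tz": 0,"ax": 0,"ay": 0,"az": -0.9,"gripper": 0},{"tx": 0,"ty": 0,"tz": 0,"ax": 0,"ay": 0,"az": -0.9,"gripper": 0},{"tx": 0,"ty": 0,"tz": 0,"ax": 0,"ay": 0,"az": -0.9,"gripper": 0},{"tx": 0,"ty": 0,"tz": 0,"ax": 0,"ay": 0,"az": -0.9,"gripper": 0},{"tx": 0,"ty": 0,"tz": 0,"ax": 0,"ay": 0,"az": 0,"gripper": 0}])

```text
clock: 6.58
tcp_pos: [0.3297, 0.3208, 0.1365]
orientation: [0.058, -3.141, -0.0]
contact_force: [0.3, 0.0, -0.0]
opening: 0.005
finger_force: 0.0
```

```bash
python3 - <<'E'
from h import *
s=manip.state();print(s["tcp_pos"],s["orientation"],s["q"])
c=np.zeros((480,800,3),np.uint8)
for k,(n,x,y) in enumerate((("top",180,150),("side",190,100))):
    im=viewer.capture(n)[:,:,::-1]; c[:,400*k:400*k+400]=cv2.resize(im[y:y+120,x:x+100],None,fx=4,fy=4,interpolation=cv2.INTER_CUBIC)
cv2.imwrite("pics/b.png",c)
E
```

```text
[0.32965086 0.32077368 0.13647719] [ 5.84245666e-02 -3.14097945e+00 -1.05877275e-04] [ 7.16219419e-01 -3.37356521e-01  1.99116640e+00  9.68803494e-05
  1.48779303e+00 -8.91782147e-01]
```

View pics/b.png

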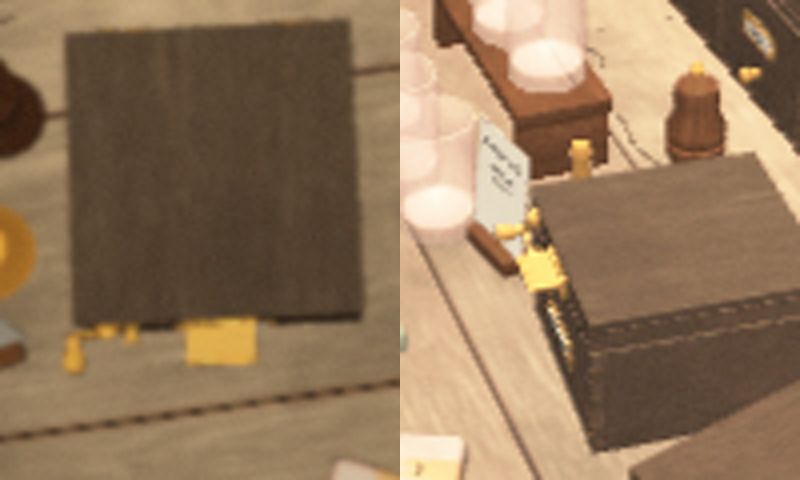

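Hook knob now at crop (75,360), ~25 mm aside and clear of the stud; the neighbours are unmoved. Next: tilt the tool forward 45° in front of the lip.

Request:
move_arm(targets=[{"tx": -0.6,"ty": -0.1,"tz": -0.25,"ax": 0,"ay": 0,"az": 0,"gripper": 0},{"tx": -0.6,"ty": -0.1,"tz": -0.25,"ax": 0,"ay": 0,"az": 0,"gripper": 0},{"tx": -0.6,"ty": -0.1,"tz": -0.25,"ax": 0,"ay": 0,"az": 0,"gripper": 0},{"tx": -0.7,"ty": -0.1,"tz": -0.25,"ax": 0,"ay": 0,"az": 0,"gripper": 0},{"tx": 0,"ty": 0,"tz": 0,"ax": 0,"ay": -0.75,"az": 0,"gripper": 0},{"tx": 0,"ty": 0,"tz": 0,"ax": 0,"ay": -0.75,"az": 0,"gripper": 0},{"tx": 0,"ty": 0,"tz": 0,"ax": 0,"ay": -0.75,"az": 0,"gripper": 0},{"tx": 0,"ty": 0,"tz": 0,"ax": 0,"ay": -0.75,"az": 0,"gripper": 0},{"tx": 0,"ty": 0,"tz": 0,"ax": 0,"ay": -0.75,"az": 0,"gripper": 0},{"tx": 0,"ty": 0,"tz": 0,"ax": 0,"ay": -0.75,"az": 0,"gripper": 0},{"tx": 0,"ty": 0,"tz": 0,"ax": 0,"ay": 0,"az": 0,"gripper": 0}])

```text
clock: 8.05
tcp_pos: [0.4292, 0.3089, 0.1753]
orientation: [-0.045, 2.357, 0.02]
contact_force: [0.4, 0.3, 0.6]
opening: 0.01
finger_force: 0.0
```

```bash
python3 - <<'E'
from h import *
from scipy.spatial.transform import Rotation as R
s=manip.state();print(s["tcp_pos"],np.round(s["q"],3));print(np.round(R.from_rotvec(s["orientation"]).as_matrix(),3))
E
```

```text
[0.42921721 0.30894622 0.17528094] [ 0.879 -0.551  2.217 -0.673  1.004 -0.497]
[[-0.707 -0.038  0.706]
 [-0.027  0.999  0.028]
 [-0.706  0.001 -0.708]]
```

Request:
move_arm(targets=[{"tx": 0.47,"ty": 0,"tz": 0.47,"ax": 0,"ay": 0,"az": 0,"gripper": 0},{"tx": 0.47,"ty": 0,"tz": 0.47,"ax": 0,"ay": 0,"az": 0,"gripper": 0},{"tx": 0.47,"ty": 0,"tz": 0.47,"ax": 0,"ay": 0,"az": 0,"gripper": 0},{"tx": 0.46,"ty": 0,"tz": 0.46,"ax": 0,"ay": 0,"az": 0,"gripper": 0},{"tx": 0,"ty": 0,"tz": 0,"ax": 0,"ay": 0,"az": 0,"gripper": 0}])

```text
clock: 8.68
tcp_pos: [0.4305, 0.3081, 0.0694]
orientation: [-0.043, 2.36, 0.016]
contact_force: [-0.0, -0.2, 0.4]
opening: 0.007
finger_force: 0.0
```

Request:
move_arm(targets=[{"tx": -0.25,"ty": 0,"tz": 0.25,"ax": 0,"ay": 0,"az": 0,"gripper": 0},{"tx": -0.25,"ty": 0,"tz": 0.25,"ax": 0,"ay": 0,"az": 0,"gripper": 0},{"tx": -0.25,"ty": 0,"tz": 0.25,"ax": 0,"ay": 0,"az": 0,"gripper": 0},{"tx": 0,"ty": 0,"tz": 0,"ax": 0,"ay": 0,"az": 0,"gripper": 0}])

```text
clock: 9.18
tcp_pos: [0.474, 0.3102, 0.0711]
orientation: [-0.043, 2.356, 0.018]
contact_force: [0.4, 0.3, 0.6]
opening: 0.004
finger_force: 0.0
```

```bash
python3 - <<'E'
from h import *
s=manip.state();print(s["tcp_pos"],np.round(s["q"],3),s["contact_force"])
h=np.array([.666,.089])
P=[]
for t in np.linspace(0,1.7,18):
    a=t+.046; E=h+.196*np.array([-np.cos(a),np.sin(a)])
    b=max(t,np.pi/4); p=E+.015*np.array([np.cos(b),-np.sin(b)])-.0053
    P.append(p)
P=np.array(P); D=np.diff(P,axis=0)
for t,p,d in zip(np.linspace(0,1.7,18),P,np.vstack([P[0]-s["tcp_pos"][[0,2]],D])): print(round(t,1),np.round(p,3),"tx %.2f tz %.2f"%(-.707*(d[0]+d[1])/.04,.707*(d[0]-d[1])/.04))
E
```

```text
[0.4740497  0.31023115 0.07105517] [ 0.796 -0.354  2.265 -0.777  0.768 -0.364] [0.36902591 0.29645521 0.62847821]
0.0 [0.476 0.082] tx -0.22 tz -0.17
0.1 [0.477 0.102] tx -0.38 tz -0.31
0.2 [0.481 0.121] tx -0.41 tz -0.27
0.3 [0.487 0.14 ] tx -0.43 tz -0.23
0.4 [0.494 0.158] tx -0.45 tz -0.19
0.5 [0.504 0.175] tx -0.47 tz -0.14
0.6 [0.515 0.191] tx -0.48 tz -0.09
0.7 [0.527 0.206] tx -0.49 tz -0.04
0.8 [0.541 0.22 ] tx -0.48 tz 0.01
0.9 [0.555 0.231] tx -0.45 tz 0.05
1.0 [0.571 0.241] tx -0.44 tz 0.10
1.1 [0.587 0.249] tx -0.43 tz 0.14
1.2 [0.604 0.255] tx -0.41 tz 0.18
1.3 [0.621 0.26 ] tx -0.39 tz 0.22
1.4 [0.639 0.263] tx -0.37 tz 0.26
1.5 [0.657 0.265] tx -0.34 tz 0.30
1.6 [0.675 0.264] tx -0.31 tz 0.33
1.7 [0.693 0.262] tx -0.28 tz 0.36
```

Request:
move_arm(targets=[{"tx": -0.22,"ty": 0,"tz": -0.17,"ax": 0,"ay": 0,"az": 0,"gripper": 0},{"tx": -0.19,"ty": 0,"tz": -0.16,"ax": 0,"ay": 0,"az": 0,"gripper": 0},{"tx": -0.19,"ty": 0,"tz": -0.15,"ax": 0,"ay": 0,"az": 0,"gripper": 0},{"tx": -0.2,"ty": 0,"tz": -0.14,"ax": 0,"ay": 0,"az": 0,"gripper": 0},{"tx": -0.21,"ty": 0,"tz": -0.13,"ax": 0,"ay": 0,"az": 0,"gripper": 0},{"tx": -0.21,"ty": 0,"tz": -0.12,"ax": 0,"ay": 0,"az": 0,"gripper": 0},{"tx": -0.22,"ty": 0,"tz": -0.11,"ax": 0,"ay": 0,"az": 0,"gripper": 0},{"tx": -0.22,"ty": 0,"tz": -0.1,"ax": 0,"ay": 0,"az": 0,"gripper": 0},{"tx": -0.23,"ty": 0,"tz": -0.09,"ax": 0,"ay": 0,"az": 0,"gripper": 0},{"tx": 0,"ty": 0,"tz": 0,"ax": 0,"ay": 0,"az": 0,"gripper": 0}])

```text
clock: 10.42
tcp_pos: [0.4938, 0.3114, 0.1583]
orientation: [-0.044, 2.355, 0.019]
contact_force: [-1.0, 0.1, -0.2]
opening: 0.006
finger_force: 0.6
```

```bash
python3 - <<'E'
from h import *
im=viewer.capture("side")[:,:,::-1]; cv2.imwrite("pics/c.png",cv2.resize(im[60:220,150:340],None,fx=3.5,fy=3.5,interpolation=cv2.INTER_CUBIC))
E
```

```text
(no output)
```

View pics/c.png

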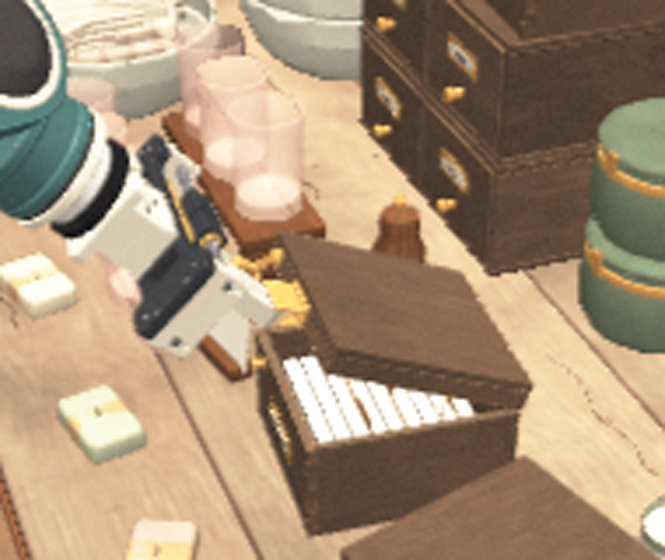

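Lid is open about 0.4 rad, with the lip at (288,300) resting on the fingers and the box in place. Continuing along the arc.

Request:
move_arm(targets=[{"tx": -0.23,"ty": 0,"tz": -0.07,"ax": 0,"ay": 0,"az": 0,"gripper": 0},{"tx": -0.24,"ty": 0,"tz": -0.07,"ax": 0,"ay": 0,"az": 0,"gripper": 0},{"tx": -0.24,"ty": 0,"tz": -0.05,"ax": 0,"ay": 0,"az": 0,"gripper": 0},{"tx": -0.24,"ty": 0,"tz": -0.04,"ax": 0,"ay": 0,"az": 0,"gripper": 0},{"tx": -0.24,"ty": 0,"tz": -0.02,"ax": 0,"ay": 0,"az": 0,"gripper": 0},{"tx": -0.25,"ty": 0,"tz": -0.02,"ax": 0,"ay": 0,"az": 0,"gripper": 0},{"tx": -0.24,"ty": 0,"tz": 0,"ax": 0,"ay": 0,"az": 0,"gripper": 0},{"tx": -0.24,"ty": 0,"tz": 0.01,"ax": 0,"ay": 0,"az": 0,"gripper": 0},{"tx": -0.23,"ty": 0,"tz": 0.02,"ax": 0,"ay": 0,"az": 0,"gripper": 0},{"tx": -0.22,"ty": 0,"tz": 0.03,"ax": 0,"ay": 0,"az": 0,"gripper": 0},{"tx": -0.22,"ty": 0,"tz": 0.05,"ax": 0,"ay": 0,"az": 0,"gripper": 0},{"tx": -0.22,"ty": 0,"tz": 0.05,"ax": 0,"ay": 0,"az": 0,"gripper": 0},{"tx": -0.22,"ty": 0,"tz": 0.07,"ax": 0,"ay": 0,"az": 0,"gripper": 0},{"tx": -0.21,"ty": 0,"tz": 0.07,"ax": 0,"ay": 0,"az": 0,"gripper": 0},{"tx": 0,"ty": 0,"tz": 0,"ax": 0,"ay": 0,"az": 0,"gripper": 0}])

```text
clock: 12.35
tcp_pos: [0.5862, 0.3148, 0.2483]
orientation: [-0.044, 2.356, 0.018]
contact_force: [-1.1, 0.7, 0.6]
opening: 0.006
finger_force: 0.2
```

```bash
python3 - <<'E'
from h import *
print(np.round(manip.state()["q"],3))
im=viewer.capture("side")[:,:,::-1]; cv2.imwrite("pics/d.png",cv2.resize(im[40:220,150:350],None,fx=3,fy=3,interpolation=cv2.INTER_CUBIC))
E
```

```text
[ 0.636 -0.293  1.919 -0.534  0.899 -0.769]
```

View pics/d.png

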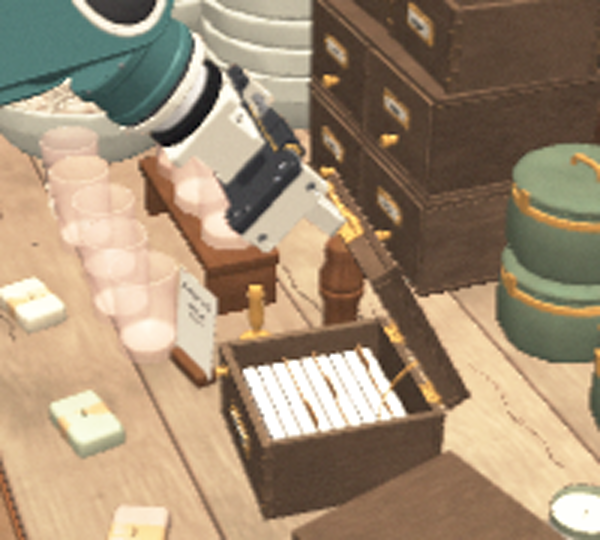

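Lid about 1.1 rad, tips on the lip at (350,225), box unmoved. Continuing past balance, slowly.

Request:
move_arm(targets=[{"tx": -0.2,"ty": 0,"tz": 0.09,"ax": 0,"ay": 0,"az": 0,"gripper": 0},{"tx": -0.2,"ty": 0,"tz": 0.09,"ax": 0,"ay": 0,"az": 0,"gripper": 0},{"tx": -0.2,"ty": 0,"tz": 0.11,"ax": 0,"ay": 0,"az": 0,"gripper": 0},{"tx": -0.19,"ty": 0,"tz": 0.11,"ax": 0,"ay": 0,"az": 0,"gripper": 0},{"tx": -0.19,"ty": 0,"tz": 0.13,"ax": 0,"ay": 0,"az": 0,"gripper": 0},{"tx": -0.18,"ty": 0,"tz": 0.13,"ax": 0,"ay": 0,"az": 0,"gripper": 0},{"tx": -0.12,"ty": 0,"tz": 0.1,"ax": 0,"ay": 0,"az": 0,"gripper": 0},{"tx": -0.11,"ty": 0,"tz": 0.1,"ax": 0,"ay": 0,"az": 0,"gripper": 0},{"tx": -0.11,"ty": 0,"tz": 0.1,"ax": 0,"ay": 0,"az": 0,"gripper": 0},{"tx": -0.11,"ty": 0,"tz": 0.11,"ax": 0,"ay": 0,"az": 0,"gripper": 0},{"tx": -0.1,"ty": 0,"tz": 0.11,"ax": 0,"ay": 0,"az": 0,"gripper": 0},{"tx": -0.1,"ty": 0,"tz": 0.11,"ax": 0,"ay": 0,"az": 0,"gripper": 0},{"tx": -0.1,"ty": 0,"tz": 0.12,"ax": 0,"ay": 0,"az": 0,"gripper": 0},{"tx": -0.09,"ty": 0,"tz": 0.12,"ax": 0,"ay": 0,"az": 0,"gripper": 0},{"tx": -0.09,"ty": 0,"tz": 0.12,"ax": 0,"ay": 0,"az": 0,"gripper": 0},{"tx": 0,"ty": 0,"tz": 0,"ax": 0,"ay": 0,"az": 0,"gripper": 0},{"tx": 0,"ty": 0,"tz": 0,"ax": 0,"ay": 0,"az": 0,"gripper": 0}])

```text
clock: 14.52
tcp_pos: [0.6914, 0.3189, 0.2606]
orientation: [-0.045, 2.356, 0.019]
contact_force: [-0.7, -0.6, -0.4]
opening: 0.009
finger_force: 0.0
```

Request:
move_arm(targets=[{"tx": 0.3,"ty": 0,"tz": -0.3,"ax": 0,"ay": 0,"az": 0,"gripper": 0},{"tx": 0.3,"ty": 0,"tz": -0.6,"ax": 0,"ay": 0,"az": 0,"gripper": 0},{"tx": 0.3,"ty": 0,"tz": -0.7,"ax": 0,"ay": 0,"az": 0,"gripper": 0},{"tx": 0.3,"ty": 0,"tz": -0.7,"ax": 0,"ay": 0,"az": 0,"gripper": 0},{"tx": 0.3,"ty": 0,"tz": -0.7,"ax": 0,"ay": 0,"az": 0,"gripper": 0},{"tx": 0.3,"ty": 0,"tz": -0.7,"ax": 0,"ay": 0,"az": 0,"gripper": 0},{"tx": 0,"ty": 0,"tz": 0,"ax": 0,"ay": 0,"az": 0,"gripper": 0},{"tx": 0,"ty": 0,"tz": 0,"ax": 0,"ay": 0,"az": 0,"gripper": 0}])

```text
clock: 15.52
tcp_pos: [0.5356, 0.313, 0.3142]
orientation: [-0.045, 2.356, 0.019]
contact_force: [0.4, 0.3, -0.1]
opening: 0.004
finger_force: 0.0
```

```bash
python3 - <<'E'
from h import *
c=np.zeros((480,800,3),np.uint8)
for k,(n,x,y) in enumerate((("top",150,120),("side",190,60))):
    im=viewer.capture(n)[:,:,::-1]; c[:,400*k:400*k+400]=cv2.resize(im[y:y+160,x:x+133],(400,480),interpolation=cv2.INTER_CUBIC)
cv2.imwrite("pics/e.png",c)
E
```

```text
(no output)
```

View pics/e.png

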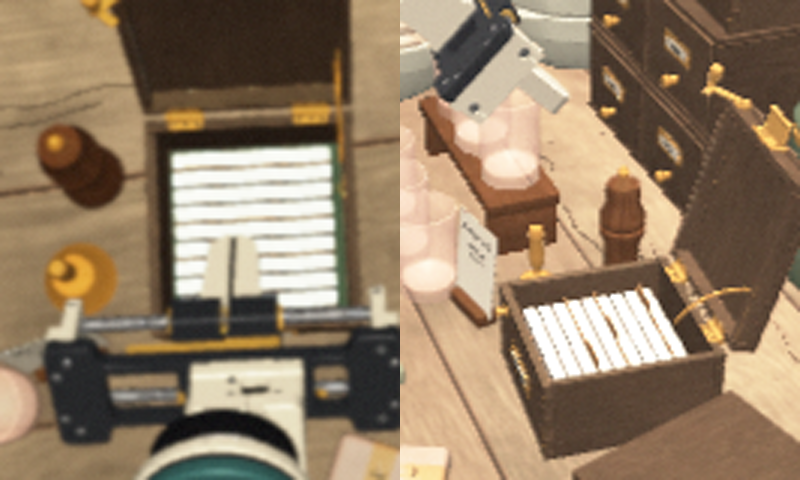

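The lid leans back against its stop (side crop, lip at (775,130)), the box and its neighbours have not moved, and the gripper is clear.

```bash
python3 -c "
from rig import manip
print(manip.sign_off())"
```

```text
the job is handed in; nothing more can be done
None
```

The card box is open: I pushed the hook well clear of its stud and tipped the lid back until it leaned against its stop, where it stays by itself; the box and the things around it stayed in place, and I handed the job in at about 15.6 s.

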